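# Tip one row of red sweets into the tasting cup

### The job

Use the tilting tray with the red sweets: raise it by its black rear handle bar just far enough that the front row of two rolls over the low lip into the clay cup in front, while the back row stays behind its ridge. Then lower the tray fully back down and let go. Leave the tray of green sweets alone and do not push the cup away or tip it.

Things in the scene. Friction and masses are not known exactly. Their poses are not given: they have to be found in the camera images.
- red_tray (a joint): tilt of the white tray with the red sweets, hinged on a dark wooden stand: 0 = down at its stop, growing as the rear handle is raised, at most 1.3 rad. The front row rolls over the 1.6 mm lip at about 0.45; the back row stays behind its 5.5 mm ridge to about 0.95: tilt to 0.7 to 0.85. The tray (about 0.25 kg) falls back when not held.
- red_handle (a point): centre of the red tray's black round handle bar, 10 mm thick, 72 mm long, 137 mm up at rest, clear below and 55 mm to the tray. Frame tilts with the tray: z up at rest, y along the bar, x level, away from the cup. The hinge axis (along y) is at x = -97, z = -42 mm in it: the bar rises on a 106 mm arc towards the cup. It can turn between the fingers, so the hand may stay upright.
- red_cup: loose round clay cup without handle, 90 mm wide at the mouth, 55 mm high, 0.3 kg, standing before and below the front lip of the red tray, already well placed; origin at the centre of its underside.
- red_front_1_center (a point): centre of a red ball, 20 mm in diameter, 15 g, front row of the red tray, left one
- red_front_2_center (a point): centre of a red ball, 20 mm in diameter, 15 g, front row of the red tray, right one
- red_back_1_center (a point): centre of a red ball, 20 mm in diameter, 15 g, back row of the red tray (behind the ridge), left one
- red_back_2_center (a point): centre of a red ball, 20 mm in diameter, 15 g, back row of the red tray (behind the ridge), right one
- green_tray (a joint): tilt of the other tray, of the same build but with green balls and its own cup; 0 = down; to be left alone.
Things that resemble listed ones, but are neither listed nor needed, are in the scene too. What is shaped like the red_cup but turquoise is not meant.

How it is judged:
By the outcome, as a careful person would: the job done as asked, in the order asked, and still so for the second after the job is handed in, with the robot touching nothing.
It also fails if it takes over 38 s, if anything falls off the work surface, if the arm or the gripper's body presses on something with over 40 N, if the wrist force passes 120 N, or if a joint passes its speed limit or range.

### The arm

A 6-joint arm with a two-finger parallel gripper is mounted at the origin on the work surface; the furniture and walls round the work are solid. World frame = base frame: x ahead of the robot, y to its left, z up, the work surface at z = 0. Lengths are in m, angles in rad, forces in N, time in s.
With the tool pointing down it reaches from about 0.375 to 0.9 m from the base axis. Payload 3.1 kg.
Tool frame: the origin (TCP) lies between the finger pads; the fingertips stand 8 mm ahead of it and the grasp point (between the pads) lies 11 mm behind it; z points along the fingers, y is the line along which they close (so a half turn about z gives the same grasp; the last joint's range is limited). The gripper opens to 85 mm and grips with 20 to 120 N. Pads are 22 mm wide; open, the fingers measure 114 mm over their backs; the gripper's body (76 mm by 85 mm) begins 54 mm behind the grasp point. The pads swing forward as they close: fully open they stand 13 mm farther back than shut.
Start: joints at [1.048, 0.527, 1.433, -0, 1.181, -0.178], TCP at [0.211, 0.588, 0.239] pointing down, gripper open.
Joint ranges: [-3.08, 3.08], [-0.75, 2.2], [0.22, 2.44], [-1.43, 4.57], [0, 2.65], [-2.85, 2.85]. Speed limits (rad/s): [2.79, 2.79, 3.14, 3.14, 3.14, 3.14].

### API

Orientations are given as a unit quaternion [x, y, z, w].
In Python, from station import readout, cams, sign_off gives the robot as it stands.
- The arm moves only by the tool send_rows, never from a script. Its argument "commands" is text: rows parted by semicolons, each of 5 numbers parted by spaces: the finger opening in mm, from 0 to 85.4, then the shift along the tool's x, y, z each as a share of 0.02 m, from -1 to 1, then the turn about the tool's z as a share of 4 degrees, from -1 to 1. In form: grip dx dy dz spin; .... A call has 1 to 20 rows; each row shifts and turns the commanded pose from where the row before left it, along the tool's axes as they then stand; what a row does not reach is not made up. A row lasts 1/12 s, in which the tool goes at most 41.7 mm and 7.16 degrees, less where a joint would pass 70% of its speed; a pose out of reach is approached as far as the arm can. A call with a number of a shift or a turn outside -1 to 1 is refused whole. A call with a gripper value outside its range is refused whole. The fingers move at their own pace and stop on an object; "grip_force" is the grip in N (left out, the last holds). Time passes only in rows, so rows that do not move let the fingers close. It gives the time, the measured TCP pose, the force, the opening and the grip force at its end, in the units of the state.
- readout.sense(): the state, without advancing time (a new reading comes with each control period).
- cams.snapshot(name): name is "scene" or "top"; returns a dict with "pixels" (480x640x3 uint8, red, green, blue), "intrinsics" (3x3 intrinsics, pixels), "dist" ([k1, k2, p1, p2, k3] as OpenCV has them; the pictures are not rectified), "eye" and "rotation" of the camera in the world. Camera axes: x right, y down, z forward; pixel columns grow to the right and rows downward; lengths in m; the calibration is good to about 2 mm. A picture is of the moment at which its call begins. There is no depth.
- sign_off(): hands the job in; it is judged then, once.
The state is a dict: "t": time; "q": joint angles; "qd": joint speeds; "tau": joint torques, N m; "tcp_pos": TCP position; "tool_rot": TCP orientation; "force": force on the tool from outside, world axes, zero at the start; "ft_torque": the same for the moment, N m; "finger_gap": opening from 0.0 (shut) to 1.0 (fully open); "gripper_force": force on a finger pad.
Only numpy, scipy, OpenCV 4.12 (cv2) and the standard library are available. Lean on these libraries where they do the work, as an engineer would, in place of code of your own. Each camera call takes 0.05 s, during which the arm holds its last target. There are 200 camera calls.

## Working session

There is one attempt and no reset: what is moved stays moved. The work goes in short steps, Python scripts to look and compute and a tool call to move; the robot and the scene stay as the last step left them, time stands still between calls to the robot, and variables do not carry over. Pictures are saved under pics/ and viewed, at most 10 in all, crops included, and the job is handed in when it is done.

Besides the shell and the picture viewer there is one more tool, called after "Call:" as name(argument=value, ...), one argument or row to a line, values as JSON. send_rows: Moves the arm, as the interface text tells. Its arguments: {"type":"object","properties":{"commands":{"type":"string"},"grip_force":{"type":"number"}},"required":["commands"]}

```bash
mkdir -p pics; python3 - <<'E'
from station import readout,cams
import cv2,pickle
for n in("scene","top"):
    s=cams.snapshot(n);pickle.dump(s,open(f"{n}.pkl","wb"));cv2.imwrite(f"pics/{n}0.png",s["pixels"][:,:,::-1]);print(n,s["eye"],s["rotation"],s["intrinsics"],s["dist"])
print(readout.sense())
E
```

```text
scene [-0.12431558 -0.39364194  0.62133304] [ 0.7857934  -0.42908601  0.20248403 -0.39675452] [[590.31756528   0.         322.31154296]
 [  0.         590.31756528 244.03990462]
 [  0.           0.           1.        ]] [0.05069956 0.         0.         0.         0.        ]
top [ 0.37773866 -0.01876947  0.97068055] [-0.69953943  0.71375883 -0.02596708  0.02277335] [[532.06809354   0.         317.20083484]
 [  0.         532.06809354 236.51231337]
 [  0.           0.           1.        ]] [0.04754655 0.         0.         0.         0.        ]
{'t': 0.1, 'q': array([ 1.04752083e+00,  5.28377735e-01,  1.43379555e+00, -4.60675040e-05,
        1.18139348e+00, -1.78492271e-01]), 'qd': array([-4.47974253e-05, -3.01567335e-03, -3.60578636e-03,  1.64669257e-04,
        1.15910065e-03,  1.20788732e-03]), 'tau': array([ 7.14121506e-04, -4.43309999e+01, -1.78587359e+01, -1.38453256e-04,
        3.82727696e-03, -4.77023754e-07]), 'tcp_pos': array([0.21090035, 0.58766277, 0.23842187]), 'tool_rot': array([ 1.71530280e-01,  9.85178354e-01, -9.34231979e-04, -3.19274585e-04]), 'force': array([ 0.23236174,  0.44056989, -0.18396187]), 'ft_torque': array([ 0.02357894, -0.02202387,  0.02943924]), 'gripper_force': 0.0, 'finger_gap': 0.9987593377171787}
```

View pics/scene0.png

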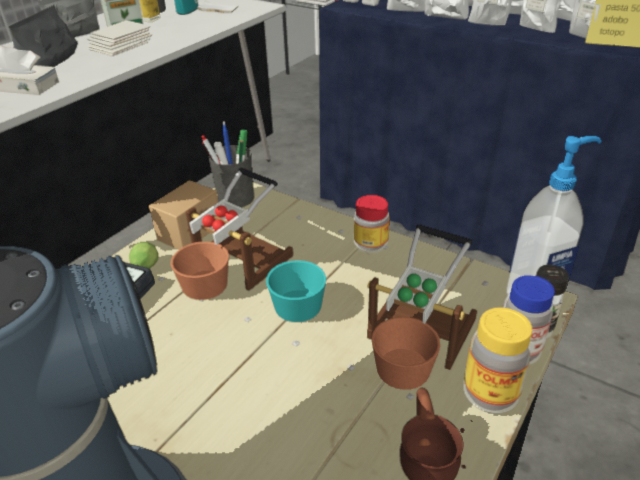

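View pics/top0.png

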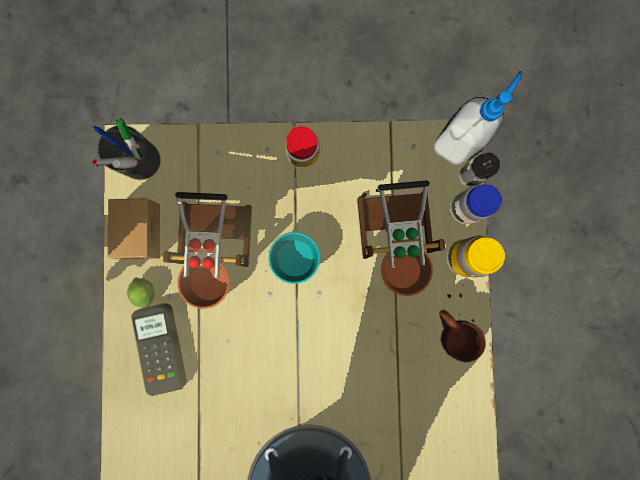

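The top picture shows the red tray's bar at about (202,195), red balls at (202,253) and its clay cup at (204,285). In the scene picture the bar runs from (240,172) to (275,185).

Possible mix-ups (top pixels):
- **Bars:** the green tray's bar (404,186) could be taken for the red one.
- **Cups:** the turquoise cup (295,258), the green tray's cup (406,270) and the mug (463,340) could be taken for the red cup.

I choose the bar at (202,195) and the cup at (204,285).

```bash
cat > h.py <<'E'
import numpy as np,cv2,pickle
from scipy.spatial.transform import Rotation as R
def ray(s,uv):
    p=cv2.undistortPoints(np.array([[uv]],float),s["intrinsics"],np.array(s["dist"]))[0,0]
    d=R.from_quat(s["rotation"]).as_matrix()@np.array([p[0],p[1],1]);return np.array(s["eye"]),d/np.linalg.norm(d)
def plane(s,uv,z):
    o,d=ray(s,uv);return o+d*(z-o[2])/d[2]
def tri(a,ua,b,ub):
    o1,d1=ray(a,ua);o2,d2=ray(b,ub);t=np.linalg.lstsq(np.c_[d1,-d2],o2-o1,rcond=None)[0]
    p,q=o1+d1*t[0],o2+d2*t[1];return (p+q)/2,np.linalg.norm(p-q)
def dark(s,x0,y0,x1,y1,th=45):
    g=s["pixels"][y0:y1,x0:x1].max(2);n,l,st,c=cv2.connectedComponentsWithStats((g<th).astype(np.uint8))
    k=1+np.argmax(st[1:,4]);ys,xs=np.where(l==k);P=np.c_[xs+x0,ys+y0].astype(float);m=P.mean(0)
    v=np.linalg.svd(P-m,full_matrices=False)[2][0];v*=np.sign(v[0]);t=(P-m)@v
    return m,m+v*t.min(),m+v*t.max(),len(P)
E
python3 - <<'E'
from h import *
S=pickle.load(open("scene.pkl","rb"));T=pickle.load(open("top.pkl","rb"))
a=dark(T,165,186,240,204);b=dark(S,228,160,285,192)
print(a,b)
for i in range(3): print(plane(T,a[i],.137),tri(T,a[i],S,b[i]),plane(S,b[i],.137))
def red(s,b):
    x0,y0,x1,y1=b;h=s["pixels"][y0:y1,x0:x1].astype(int);m=(h[...,0]>150)&(h[...,1]<90)
    ys,xs=np.where(m);return xs.mean()+x0,ys.mean()+y0,len(xs)
r=red(T,(170,235,235,275));print("balls",r,plane(T,r[:2],.11))
print("cup",plane(T,(204,285),.055))
a=T["pixels"][170:320,90:270];b=S["pixels"][150:310,140:300]
im=np.hstack([cv2.resize(a,(400,333)),cv2.resize(b,(333,333))]);cv2.imwrite("pics/c1.png",im[:,:,::-1])
E
```

```text
(array([200.74305556, 195.60763889]), array([175.93281623, 194.48575271]), array([226.05642044, 196.75227574]), 288) (array([256.10382514, 176.01092896]), array([238.89854122, 169.25851912]), array([276.06141521, 183.84351273]), 183)
[0.50343891 0.15880107 0.137     ] (array([0.50328509, 0.15983046, 0.13494306]), np.float64(0.0014992433967802457)) [0.50022839 0.15812694 0.137     ]
[0.5059101  0.19755509 0.137     ] (array([0.50602623, 0.19855165, 0.13447896]), np.float64(0.0008692200859579236)) [0.50254113 0.1958669  0.137     ]
[0.50089828 0.11914268 0.137     ] (array([0.50148735, 0.11948202, 0.1339069 ]), np.float64(0.0004339514143832698)) [0.49763775 0.11604706 0.137     ]
balls (np.float64(200.38693467336682), np.float64(260.52261306532665), 199) [0.40211979 0.16570668 0.11      ]
cup [0.36176288 0.17151308 0.055     ]
```

View pics/c1.png

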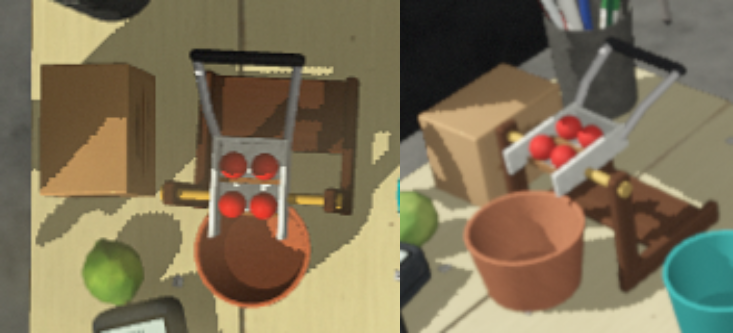

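The crop confirms it: red balls between the bar and the clay cup. The bar is centred at about (0.503, 0.159, 0.136), and its tray x axis is about -3.7° from world x. I raise the tool and spin it about 74° first, then move across.

Call:
send_rows(
  commands="60 0 0 -1 1;60 0 0 -1 1;60 0 0 -1 1;60 0 0 0 1;60 0 0 0 1;60 0 0 0 1;60 0 0 0 1;60 0 0 0 1;60 0 0 0 1;60 0 0 0 1;60 0 0 0 1;60 0 0 0 1;60 0 0 0 1;60 0 0 0 1;60 0 0 0 1;60 0 0 0 1;60 0 0 0 1;60 0 0 0 1;60 0 0 0 0.47;60 0 0 0 0",
  grip_force=40,
)

```text
t: 1.77
tcp_pos: [0.211, 0.5879, 0.2987]
tool_rot: [0.729, 0.684, -0.001, 0.0]
force: [0.4, 0.6, -0.5]
finger_gap: 0.703
gripper_force: 0.0
```

Call:
send_rows(
  commands="60 -1 0.78 0 0;60 -1 0.78 0 0;60 -1 0.78 0 0;60 -1 0.78 0 0;60 -1 0.78 0 0;60 -1 0.78 0 0;60 -1 0.78 0 0;60 -1 0.78 0 0;60 -1 0.78 0 0;60 -1 0.78 0 0;60 -1 0.78 0 0;60 -1 0.78 0 0;60 -1 0.78 0 0;60 -1 0.78 0 0;60 -1 0.78 0 0;60 -1 0.78 0 0;60 -1 0.78 0 0;60 -1 0.78 0 0;60 -1 0.78 0 0;60 0 0 0 0",
)

```text
t: 3.43
tcp_pos: [0.4857, 0.1869, 0.2992]
tool_rot: [0.73, 0.683, 0.0, 0.001]
force: [0.6, 0.3, 0.5]
finger_gap: 0.702
gripper_force: 0.0
```

```bash
cat >> h.py <<'E'
def err(s,g):
    M=R.from_quat(s["tool_rot"]).as_matrix()
    print("t",s["t"],"tcp",s["tcp_pos"].round(4),"yaxis",M[:,1].round(3),"z",M[:,2].round(3),"f",s["force"].round(1),"gap",round(s["finger_gap"]*85.4,1),"to go tool mm",(1000*M.T@(np.array(g)-s["tcp_pos"])).round(1))
E
python3 -c "
from h import *;from station import readout
err(readout.sense(),[.5035,.159,.125])"
```

```text
t 3.4333 tcp [0.4857 0.1869 0.2992] yaxis [ 0.998 -0.066  0.002] z [ 0.002 -0.002 -1.   ] f [0.6 0.3 0.5] gap 59.9 to go tool mm [-26.4  19.2 174.3]
```

Call:
send_rows(
  commands="60 -0.66 0.48 0 0;60 -0.66 0.48 0 0;60 0 0 0.8 0;60 0 0 0.9 0;60 0 0 0.9 0;60 0 0 0.9 0;60 0 0 0.9 0;60 0 0 0.9 0;60 0 0 0.9 0;60 0 0 0.8 0;60 0 0 0.7 0;60 0 0 0.5 0;60 0 0 0.4 0;60 0 0 0 0;60 0 0 0 0",
)

```text
t: 4.68
tcp_pos: [0.5003, 0.1628, 0.1272]
tool_rot: [0.729, 0.684, -0.0, -0.0]
force: [0.2, -0.6, 0.3]
finger_gap: 0.702
gripper_force: 0.0
```

```bash
python3 -c "
from h import *;from station import readout,cams
err(readout.sense(),[.5035,.159,.125])
s=cams.snapshot('scene');t=cams.snapshot('top')
im=np.hstack([cv2.resize(t['pixels'][150:320,90:270],(400,378)),cv2.resize(s['pixels'][110:310,140:340],(378,378))]);cv2.imwrite('pics/c2.png',im[:,:,::-1])"
```

```text
t 4.6833 tcp [0.5003 0.1628 0.1272] yaxis [ 0.998 -0.063 -0.   ] z [-0.  0. -1.] f [ 0.2 -0.6  0.3] gap 60.0 to go tool mm [-3.6  3.4  2.2]
```

View pics/c2.png

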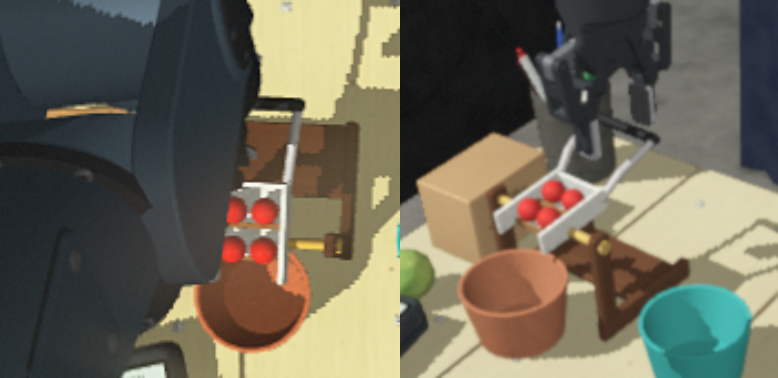

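The crop shows the fingers either side of the bar near its middle, with everything still in place. I make the small correction and close.

Call:
send_rows(
  commands="60 -0.18 0.17 0.08 0;60 0 0 0 0;5 0 0 0 0;5 0 0 0 0;5 0 0 0 0;5 0 0 0 0;5 0 0 0 0;5 0 0 0 0;5 0 0 0 0;5 0 0 0 0;5 0 0 0 0;5 0 0 0 0;5 0 0 0 0",
  grip_force=40,
)

```text
t: 5.87
tcp_pos: [0.5024, 0.1589, 0.1258]
tool_rot: [0.729, 0.684, -0.001, -0.001]
force: [-3.3, 0.2, 5.6]
finger_gap: 0.1
gripper_force: 39.2
```

```bash
python3 -c "
from h import *;from station import readout
err(readout.sense(),[.5035,.159,.125]);print(readout.sense()['gripper_force'])
r,a0=105.7,np.arctan2(42,97);p=0
for th in np.arange(0,.81,.04):
    v=r*np.array([np.cos(a0+th),np.sin(a0+th)])-[97,42]; d=v-p;p=v;print(round(th,2),v.round(1),'dy %.3f dz %.3f'%(d[0]/20,-d[1]/20))"
```

```text
t 5.8667 tcp [0.5024 0.1589 0.1258] yaxis [ 0.998 -0.063 -0.002] z [-0.002 -0.    -1.   ] f [-3.3  0.2  5.6] gap 8.6 to go tool mm [0.2 1.1 0.8]
39.21699106693268
0.0 [-0. -0.] dy -0.000 dz 0.000
0.04 [-1.8  3.8] dy -0.088 dz -0.192
0.08 [-3.7  7.6] dy -0.095 dz -0.189
0.12 [-5.7 11.3] dy -0.103 dz -0.185
0.16 [-7.9 14.9] dy -0.110 dz -0.180
0.2 [-10.3  18.4] dy -0.117 dz -0.176
0.24 [-12.8  21.9] dy -0.124 dz -0.171
0.28 [-15.4  25.2] dy -0.131 dz -0.166
0.32 [-18.1  28.4] dy -0.138 dz -0.160
0.36 [-21.   31.5] dy -0.144 dz -0.155
0.4 [-24.   34.5] dy -0.150 dz -0.149
0.44 [-27.1  37.3] dy -0.156 dz -0.143
0.48 [-30.4  40. ] dy -0.161 dz -0.137
0.52 [-33.7  42.6] dy -0.167 dz -0.130
0.56 [-37.1  45.1] dy -0.172 dz -0.123
0.6 [-40.7  47.4] dy -0.177 dz -0.116
0.64 [-44.3  49.6] dy -0.181 dz -0.109
0.68 [-48.   51.6] dy -0.185 dz -0.102
0.72 [-51.8  53.5] dy -0.189 dz -0.094
0.76 [-55.6  55.3] dy -0.193 dz -0.087
0.8 [-59.5  56.8] dy -0.196 dz -0.079
```

Call:
send_rows(
  commands="5 0 -0.09 -0.19 0;5 0 -0.09 -0.19 0;5 0 -0.1 -0.185 0;5 0 -0.11 -0.18 0;5 0 -0.12 -0.175 0;5 0 -0.125 -0.17 0;5 0 -0.13 -0.165 0;5 0 -0.14 -0.16 0;5 0 -0.145 -0.155 0;5 0 -0.15 -0.15 0;5 0 0 0 0",
)

```text
t: 6.78
tcp_pos: [0.4797, 0.1604, 0.1609]
tool_rot: [0.729, 0.684, 0.001, 0.0]
force: [-1.7, 0.7, -3.8]
finger_gap: 0.099
gripper_force: 38.9
```

```bash
python3 -c "
from h import *;from station import readout,cams
err(readout.sense(),[.5024,.1589,.1258])
s=cams.snapshot('scene');cv2.imwrite('pics/c3.png',cv2.resize(s['pixels'][110:310,140:340],(500,500))[:,:,::-1])"
```

```text
t 6.7833 tcp [0.4797 0.1604 0.1609] yaxis [ 0.998 -0.063  0.001] z [ 0.001  0.    -1.   ] f [-1.7  0.7 -3.8] gap 8.4 to go tool mm [-0.  22.7 35.2]
```

View pics/c3.png

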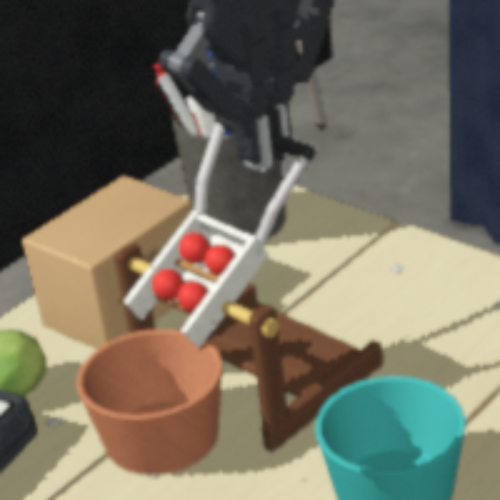

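The bar is held (crop 260,150), the tray is tilted to about 0.4, and all four balls are still in it. I carry on along the arc to about 0.77.

Call:
send_rows(
  commands="5 0 -0.155 -0.145 0;5 0 -0.16 -0.14 0;5 0 -0.165 -0.13 0;5 0 -0.17 -0.125 0;5 0 -0.175 -0.115 0;5 0 -0.18 -0.11 0;5 0 -0.185 -0.1 0;5 0 -0.19 -0.095 0;5 0 -0.19 -0.085 0;5 0 -0.05 -0.02 0;5 0 0 0 0;5 0 0 0 0;5 0 0 0 0;5 0 0 0 0;5 0 0 0 0;5 0 0 0 0",
)

```text
t: 8.17
tcp_pos: [0.4499, 0.1624, 0.1832]
tool_rot: [0.729, 0.684, 0.003, 0.002]
force: [4.9, -1.6, 6.7]
finger_gap: 0.099
gripper_force: 39.1
```

```bash
python3 -c "
from h import *;from station import readout,cams
err(readout.sense(),[.5024,.1589,.1258])
s=cams.snapshot('scene');cv2.imwrite('pics/c4.png',cv2.resize(s['pixels'][110:310,140:340],(500,500))[:,:,::-1])"
```

```text
t 8.1667 tcp [0.4499 0.1624 0.1832] yaxis [ 0.998 -0.063  0.007] z [ 0.007  0.    -1.   ] f [ 4.9 -1.6  6.7] gap 8.5 to go tool mm [-0.2 52.2 57.7]
```

View pics/c4.png

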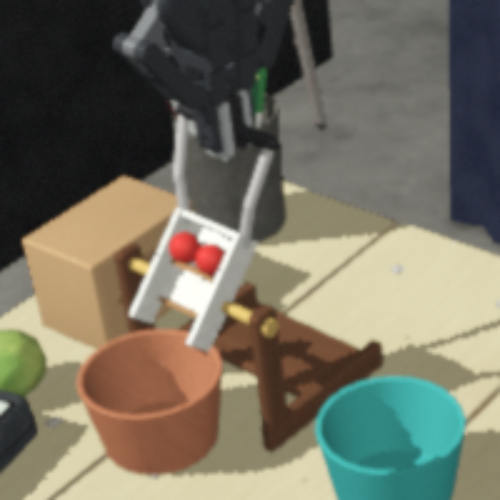

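The front two balls have left, the back two stay behind the ridge at crop (195,253), and the tilt is about 0.74. I lower back along the same arc.

Call:
send_rows(
  commands="5 0 0.05 0.02 0;5 0 0.19 0.085 0;5 0 0.19 0.095 0;5 0 0.185 0.1 0;5 0 0.18 0.11 0;5 0 0.175 0.115 0;5 0 0.17 0.125 0;5 0 0.165 0.13 0;5 0 0.16 0.14 0;5 0 0.155 0.145 0;5 0 0.15 0.15 0;5 0 0.145 0.155 0;5 0 0.14 0.16 0;5 0 0.13 0.165 0;5 0 0.125 0.17 0;5 0 0.12 0.175 0;5 0 0.11 0.18 0;5 0 0.1 0.185 0;5 0 0.09 0.19 0",
)

```text
t: 9.8
tcp_pos: [0.5012, 0.1589, 0.1287]
tool_rot: [0.729, 0.684, -0.001, -0.001]
force: [1.1, 0.6, 2.3]
finger_gap: 0.1
gripper_force: 41.4
```

Call:
send_rows(
  commands="5 0 0.05 0.1 0;5 0 0.04 0.09 0;5 0 0 0 0;5 0 0 0 0",
)

```text
t: 10.13
tcp_pos: [0.5024, 0.1589, 0.1258]
tool_rot: [0.729, 0.684, -0.001, -0.001]
force: [-1.0, -0.1, 5.6]
finger_gap: 0.103
gripper_force: 42.0
```

```bash
python3 -c "
from h import *;from station import readout,cams
err(readout.sense(),[.5024,.1589,.1258])"
```

```text
t 10.1333 tcp [0.5024 0.1589 0.1258] yaxis [ 0.998 -0.063 -0.002] z [-0.002 -0.    -1.   ] f [-1.  -0.1  5.6] gap 8.8 to go tool mm [0.1 0.  0. ]
```

Back at the rest pose. I open gradually to 60 mm, then rise and check.

Call:
send_rows(
  commands="14 0 0 0 0;18 0 0 0 0;25 0 0 0 0;40 0 0 0 0;60 0 0 0 0;60 0 0 0 0;60 0 0 0 0;60 0 0 0 0;60 0 0 0 0;60 0 0 -0.4 0;60 0 0 -0.8 0;60 0 0 -0.9 0;60 0 0 -0.9 0;60 0 0 -0.9 0;60 0 0 -0.9 0;60 0 0 -0.9 0;60 0 0 -0.9 0;60 0 0 -0.9 0;60 0 0 -0.8 0;60 0 0 0 0",
)

```text
t: 11.8
tcp_pos: [0.5055, 0.1591, 0.2956]
tool_rot: [0.729, 0.684, 0.003, 0.002]
force: [0.4, -0.2, 0.1]
finger_gap: 0.708
gripper_force: 0.0
```

Call:
send_rows(
  commands="60 0.9 0 0 0;60 0.9 0 0 0;60 0.9 0 0 0;60 0.9 0 0 0;60 0.9 0 0 0;60 0.9 0 0 0;60 0.9 0 0 0;60 0.9 0 0 0;60 0.9 0 0 0;60 0.9 0 0 0;60 0.9 0 0 0;60 0 0 0 0;60 0 0 0 0;60 0 0 0 0;60 0 0 0 0",
)

```text
t: 13.05
tcp_pos: [0.5159, 0.3554, 0.2913]
tool_rot: [0.729, 0.684, -0.001, -0.0]
force: [-1.5, -0.8, 0.6]
finger_gap: 0.702
gripper_force: 0.0
```

```bash
python3 -c "
from h import *;from station import readout,cams
err(readout.sense(),[.5024,.1589,.1258])
s=cams.snapshot('scene');t=cams.snapshot('top')
im=np.hstack([cv2.resize(t['pixels'][150:320,90:270],(400,378)),cv2.resize(s['pixels'][110:310,140:340],(378,378))]);cv2.imwrite('pics/c5.png',im[:,:,::-1])"
```

```text
t 13.05 tcp [0.5159 0.3554 0.2913] yaxis [ 0.998 -0.064 -0.001] z [-0.001 -0.001 -1.   ] f [-1.5 -0.8  0.6] gap 60.0 to go tool mm [-196.8   -0.7  165.7]
```

View pics/c5.png

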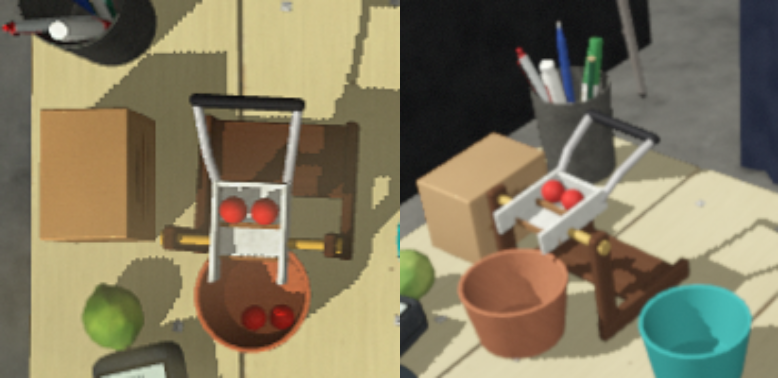

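The crop shows two red balls in the cup (268,318), two in the back row (248,211), and the tray down with the gripper clear.

```bash
python3 -c "
from station import sign_off;print(sign_off())"
```

```text
the job is handed in; nothing more can be done
None
```

The job is done and handed in at about 13 s: both front red sweets are in the clay cup, the back two stayed behind their ridge, the tray is fully down and released, and the green tray and the cup were left undisturbed.

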